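# Screw the cleaned filter plug back into the washer's drain pump

## Robot

A 6-joint arm with a two-finger parallel gripper is mounted at the origin on the work surface. World frame = base frame: x ahead of the robot, y to its left, z up, the work surface at z = 0. Lengths are in m, angles in degrees, forces in N, time in s.
With the tool pointing down it reaches from about 0.25 to 0.725 m from the base axis. Payload 9.7 kg.
Tool frame: the origin (TCP) lies midway between the tips of the shut fingers; the grasp point (between the pads) lies 19 mm behind it; z points along the fingers, y is the line along which they close (so a half turn about z gives the same grasp; the last joint's range is limited). The gripper opens to 85 mm and grips with 20 to 120 N. Pads are 22 mm wide; open, the fingers measure 114 mm over their backs; the gripper's body (76 mm by 85 mm) begins 54 mm behind the grasp point. The pads swing forward as they close: fully open they stand 13 mm farther back than shut.
Start: joints at [-64.343, 4.979, 10.078, 95.1, 0, 90], TCP at [0.238, -0.496, 0.208] pointing down, gripper open.
Joint ranges: [-179.16, 179.16], [-48.56, 103.87], [-65.8, 70.77], [-126.05, 130.52], [-82.76, 87.17], [-180, 180]. Speed limits (degrees/s): [127.2, 127.2, 147.25, 180, 180, 180].

## Interface

Orientations are given as [roll, pitch, yaw] about the fixed x, y, z axes, in that order (R = Rz(yaw) Ry(pitch) Rx(roll)).
In Python, from workcell import * gives the robot as it stands.
- The arm moves only by the tool servo_tool, never from a script. Its argument "moves" is a list of rows, each a list of 4 numbers: the shift along the world's x, y, z in shares of 50 cm (1.0 is 50 cm), then the turn about the world's z in parts of the range, where 1.0 means 4 rad. A call has 1 to 20 rows; each row is the pose to reach, as a shift and turn from the pose commanded when the call began; what a row does not reach only later rows make up. A row lasts 1/12 s, in which the tool goes at most 41.7 mm and 7.16 degrees, less where a joint would pass 70% of its speed; a pose out of reach is approached as far as the arm can. No shift or turn number may pass 1 either way. A call with a gripper value outside its range is refused whole. "claw" is the closure, from 0 (fully open) to 1 (shut), set as the call begins (left out, the last holds). The fingers move at their own pace and stop on an object; "force" is the grip in N (left out, the last holds). Time passes only in rows, so rows that repeat a pose let the fingers close. It gives the time, the measured TCP pose, the force, the opening and the grip force at its end, in the units of the state.
- get_obs(): the state, without advancing time (a new reading comes with each control period).
- camera(name): name is "scene" or "top"; returns the picture (420x560x3 uint8, red, green, blue); there is no depth.
- get_calibration(name): a dict with "fx", "fy", "cx", "cy" (pixels), "rvec" (rotation vector, rad) and "tvec" (3), from world to camera coordinates, as OpenCV has them. Camera axes: x right, y down, z forward; pixel columns grow to the right and rows downward; lengths in m; the calibration is good to about 2 mm. A picture is of the moment at which its call begins. get_calibration takes no time and is no camera call.
- job_done(): hands the job in; it is judged then, once.
The state is a dict: "time": time; "q": joint angles; "qd": joint speeds; "joint_efforts": joint torques, N m; "ee_pos": TCP position; "tcp_rot": TCP orientation; "wrist_force": force on the tool from outside, world axes, zero at the start; "torque": the same for the moment, N m; "opening": finger opening in m; "grasp_force": force on a finger pad.
Only numpy, scipy, OpenCV 4.12 (cv2) and the standard library are available. Lean on these libraries where they do the work, as an engineer would, in place of code of your own. Each camera call takes 0.05 s, during which the arm holds its last target. There are 200 camera calls.

## Task

The washer's drain pump stands mouth up on the crates and its blue filter plug has just been cleaned. Set the plug upright in the mouth, back it off (anticlockwise) gently until it drops into the thread start, then run it in clockwise until it is fully home, without ever forcing it, and let go. Leave the brush, the peg cup, the pump bottle and the sink stopper where they are.

Things in the scene. Friction and masses are not known exactly. Their poses are not given: they have to be found in the camera images.
- crates: Three upturned shallow plastic crates (grey, lime, teal from below) stacked into one fixed low shelf 380 x 660 mm, flat top 150 mm above the work surface. Origin: centre of its underside; z up.
- housing: Pale grey drain pump housing fixed on the crates: upright round cup 72 mm outside diameter, 50 mm high, on a 100 x 80 mm foot; a black hose spigot sticks out to its -x side at 22 mm height, reaching 74 mm from the axis. Origin: centre of its underside, on the cup's axis; z up.
- mouth (a point): Centre of the housing's open mouth at rim height (50 mm above the housing's origin, 200 mm above the work surface); z up. The bore is 60 mm wide; inside is a coarse right-hand three-start thread of 50 mm inner diameter. How the thread is turned about the axis is different every time, is not measured and is independent of the housing's yaw.
- thread_face (a point): On the axis at the height of the threads' flat upper faces, 5 mm below the rim. Going round anticlockwise (from above) each 120 degrees hold: a fixed post (8 degrees, up to 1 mm below the rim), a thread (84 degrees), an opening (28 degrees): the thread start. A lug on a thread slides anticlockwise, up to about 105 degrees, till it drops into an opening; turned clockwise it jams on a post.
- thread_starts (a point): On the axis, 9 mm below the rim: the threads' underside at the openings. From an opening, clockwise turning leads the lugs under the threads, which draw the plug about 4 mm down in 75 to 95 degrees until the lugs meet the next posts, a hard stop. In the opening, farther anticlockwise, is a post too. Free turning takes under 0.1 N m; a stop adds about 0.6 N m per 0.04 rad; above 0.8 N m is forcing.
- gasket_face (a point): On the axis, 27.7 mm below the rim: face of a sprung rubber gasket (1.5 N per mm). The dropped plug's nose rests on it and it pushes the plug up against the threads, about 8 N when fully home; friction then keeps the plug where it is left.
- plug: Blue plastic filter plug, about 140 g, loose, standing upright on its nose on the crates. Nose tapering from 34 to 47 mm diameter over its lowest 8 mm, core 47 mm diameter, flange 72 mm diameter from 33.5 to 38.5 mm height, grip bar above. Origin: centre of the nose's end face; z up through the bar.
- plug_lugs (a point): On the plug's axis, 16 mm above its origin: height of its three white lugs, 120 degrees apart (one at the plug's +x), 6.6 mm wide, 57 mm across. Plug origin below the mouth: 14.5 mm with lugs on the posts, 18 to 19 mm with lugs lying on the threads (flange 15 mm above rim), 28 to 29 mm dropped into the thread start (flange 5 mm above rim), 33 mm fully home (flange 1 mm above rim).
- plug_bar (a point): Middle of the plug's grip bar, 52.5 mm above the plug's origin. The bar is 56 mm long along the plug's x axis, 14 mm thick along its y axis, and stands from 38.5 to 66.5 mm above the plug's origin.
- lint_brush: Bystander: steel lint brush lying flat, about 160 mm long along its x, 36 mm wide, 22 mm high. Origin: on its underside near the middle.
- peg_cup: Bystander: white ceramic cup 76 mm wide, 85 mm high, with wooden pegs standing out to about 105 mm. Origin: centre of its underside.
- pump_bottle: Bystander: closed pink pump bottle 62 mm wide, 135 mm high. Origin: centre of its underside.
- sink_stopper: Bystander: hard dark silicone sink stopper 58 mm wide, 31 mm high. Origin: centre of its underside.
There are look-alikes about, which are no part of the job. Several things have the shape of the plug; the one meant has the colours described above.

How it is judged (in metres and radians):
On the way:
1. the plug, upright, has dropped into the thread start (z of plug in the frame of mouth between -0.0311 and -0.0255 m and horizontal distance between plug and mouth below 0.004 m and angle between plug's own z axis and vertical below 0.1 rad), for 0.2 s.
At the end, for the whole second after the job is handed in: The plug is released and at rest, upright within 0.06 rad and within 4 mm of the mouth's axis, run in so far that its origin lies at least 31.8 mm below the rim (fully home is about 33 mm) (z of plug in the frame of mouth below -0.0318 m and horizontal distance between plug and mouth below 0.004 m and angle between plug's own z axis and vertical below 0.06 rad and linear speed of plug below 0.01 m/s and contact force between the fingers and plug below 0.1 N); the robot touches nothing.
It fails at once if the plug is forced: more than 50 N between the plug and the housing (its thread and gasket included) (contact force between plug and housing above 50 N).
It fails at once if the lint brush is moved by more than 20 mm (distance of lint_brush from where it was at the start of the episode above 0.02 m).
It fails at once if the peg cup is moved by more than 20 mm or tipped (distance of peg_cup from where it was at the start of the episode above 0.02 m or angle between peg_cup's own z axis and vertical above 0.3 rad).
It fails at once if the pump bottle is moved by more than 20 mm or tipped (distance of pump_bottle from where it was at the start of the episode above 0.02 m or angle between pump_bottle's own z axis and vertical above 0.3 rad).
It fails at once if the sink stopper is moved by more than 20 mm (distance of sink_stopper from where it was at the start of the episode above 0.02 m).
It also fails if it takes over 72 s, if anything falls off the work surface, if the arm or the gripper's body presses on something with over 40 N, if the wrist force passes 120 N, or if a joint passes its speed limit or range.

## Working session

There is one attempt and no reset: what is moved stays moved. The work goes in short steps, Python scripts to look and compute and a tool call to move; the robot and the scene stay as the last step left them, time stands still between calls to the robot, and variables do not carry over. Pictures are saved under pics/ and viewed, at most 10 in all, crops included, and the job is handed in when it is done.

Besides the shell and the picture viewer there is one more tool, called by a JSON object that holds its "name" and its "arguments". servo_tool: Moves the arm, as the interface text tells. Its arguments: {"type":"object","properties":{"moves":{"type":"array","items":{"type":"array","items":{"type":"number"}}},"claw":{"type":"number"},"force":{"type":"number"}},"required":["moves"]}

```bash
mkdir -p pics
cat > h.py <<'E'
from workcell import *
import numpy as np, cv2
def cal(n):
    c=get_calibration(n); K=np.array([[c['fx'],0,c['cx']],[0,c['fy'],c['cy']],[0,0,1.]])
    return K,cv2.Rodrigues(np.array(c['rvec'],float))[0],np.array(c['tvec'],float)
def ray(n,u,v):
    K,R,t=cal(n); d=R.T@np.linalg.inv(K)@[u,v,1]; return -R.T@t,d
def onz(n,u,v,z):
    o,d=ray(n,u,v); return o+d*(z-o[2])/d[2]
def proj(n,p):
    K,R,t=cal(n); q=K@(R@np.array(p)+t); return q[:2]/q[2]
def save(n,f):
    im=camera(n); np.save('pics/'+f+'.npy',im); cv2.imwrite('pics/'+f+'.png',im[:,:,::-1]); return im
E
python3 - <<'E'
from h import *
save('top','top0'); save('scene','sc0')
for n in('top','scene'):
    K,R,t=cal(n); print(n,K[0,0],-R.T@t,R[2])
print(get_obs())
E
```

```text
top 512.4166974002386 [ 0.29912935 -0.08689322  1.49587476] [ 0.14464226  0.00330517 -0.9894785 ]
scene 462.17445470451094 [ 1.31573397 -0.15131303  0.99477741] [-0.67958802  0.05406283 -0.73159916]
{'time': 0.1, 'q': array([-6.43443867e+01,  5.00766813e+00,  1.00406736e+01,  9.50986337e+01,
        6.28349599e-04,  8.99990867e+01]), 'qd': array([ 0.11055615, -0.11270051,  0.10176172, -0.03329872, -0.09119474,
        0.09354586]), 'joint_efforts': array([-2.68066111e-05, -5.21560979e+01,  4.65654409e+01,  1.58964522e-02,
        2.15757268e-06, -3.53280882e-06]), 'ee_pos': array([ 0.23803813, -0.49558103,  0.20727171]), 'tcp_rot': array([-1.79934372e+02, -6.29395318e-04,  2.56565259e+01]), 'wrist_force': array([0.05735099, 0.35727575, 0.30787543]), 'torque': array([-0.01583524,  0.00198602,  0.01663244]), 'grasp_force': 0.0, 'opening': 0.08544850793237485}
```

View pics/top0.png

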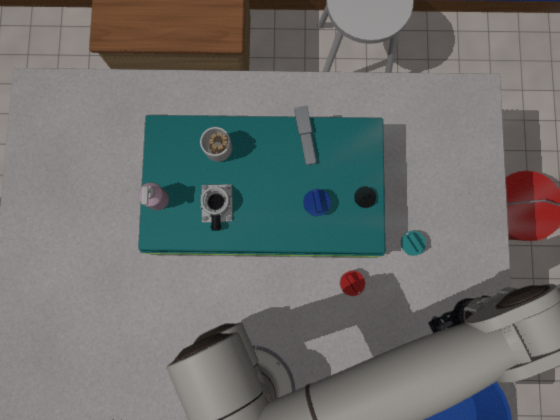

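View pics/sc0.png

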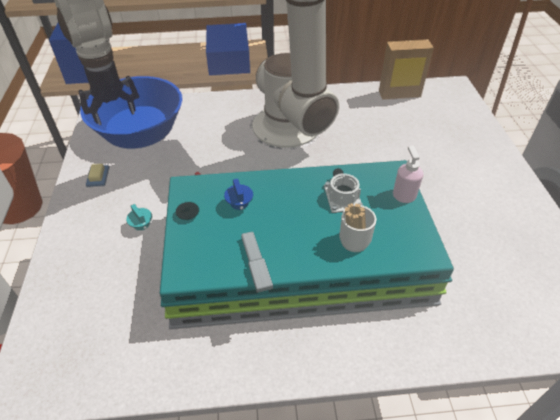

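The top view shows the housing at about (216,203), the blue plug at (317,202) with the stopper at (365,198) beside it, and the cup at (216,145). The red and teal plugs are look-alikes.

Run:
```python
from h import *
t=np.load('pics/top0.npy'); s=np.load('pics/sc0.npy')
def up(im,x,y,w=34,k=8): return cv2.resize(im[y-w:y+w,x-w:x+w],None,fx=400/(2*w),fy=400/(2*w),interpolation=cv2.INTER_CUBIC)
g=np.vstack([np.hstack([up(t,317,202,25),up(t,216,203,25)]),np.hstack([up(s,238,195,25),up(s,344,190,25)])])
g=cv2.resize(g,(600,600)); cv2.imwrite('pics/crop1.png',g[:,:,::-1])
for n,im,box in(('top',t,(295,180,340,225)),('scene',s,(215,170,262,215))):
    x0,y0,x1,y1=box; h=cv2.cvtColor(im,cv2.COLOR_RGB2HSV)[y0:y1,x0:x1]
    m=((abs(h[...,0].astype(int)-118)<12)&(h[...,1]>150)).astype(np.uint8)
    c=max(cv2.findContours(m,0,2)[0],key=cv2.contourArea)
    (cx,cy),ax,a=cv2.fitEllipse(c); cx+=x0;cy+=y0
    print(n,cv2.contourArea(c),cv2.boundingRect(c),cx,cy,ax,a,onz(n,cx,cy,.1885))
```

```text
top 521.0 (8, 9, 28, 27) 316.5433177947998 202.23395347595215 (25.439373016357422, 26.22458839416504) 85.9845962524414 [ 0.51077312 -0.17247633  0.1885    ]
scene 192.5 (19, 9, 19, 25) 243.89825439453125 192.0133228302002 (12.231393814086914, 27.73337745666504) 147.3523712158203 [ 0.50513279 -0.16085381  0.1885    ]
```

View pics/crop1.png

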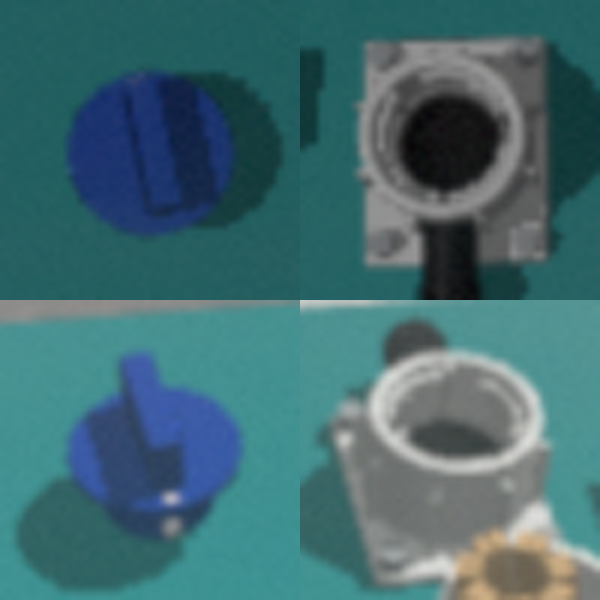

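Run:
```python
from h import *
P=lambda x,y,ox,oy:(ox+x/6-.5,oy+y/6-.5)
for nm,n,xy,o,z in(('plug','top',(150.5,153.5),(292,177),.1885),('plug','scene',(154,449-300),(213,170),.1885),('rim','top',(142,137),(191,178),.2),('rim','scene',(156,112.5),(319,165),.2),
 ('barA','top',(142,84),(292,177),.2165),('barB','top',(168.5,209),(292,177),.2165),('barL0','top',(124,88),(292,177),.2165),('barL1','top',(150,213),(292,177),.2165)):
    u=P(*xy,*o); print(nm,n,u,onz(n,*u,z))
# radial-edge refinement: sample along projected circle radii
def refine(n,im,c,R,z,chan,it=4):
    c=np.array(c,float); g=cv2.GaussianBlur(im.astype(np.float32),(0,0),.7)
    for _ in range(it):
        pts=[]
        for a in np.arange(0,2*np.pi,np.pi/36):
            rs=np.arange(R-.008,R+.008,.0004)
            uv=np.array([proj(n,[c[0]+r*np.cos(a),c[1]+r*np.sin(a),z]) for r in rs],np.float32)
            p=chan(cv2.remap(g,uv[:,0][None],uv[:,1][None],1)[0]); d=-np.diff(p); i=d.argmax()
            if d[i]>1.0: pts.append((np.cos(a),np.sin(a),rs[i]))
        p=np.array(pts); A=np.c_[p[:,:2],np.ones(len(p))]; w=np.ones(len(p))
        for _ in range(10):
            x=np.linalg.lstsq(A*w[:,None],p[:,2]*w,rcond=None)[0]; e=A@x-p[:,2]; w=1/np.sqrt(1+(e/.0007)**2)
        c+=x[:2]
    print(n,c,'R',x[2],len(p),np.median(abs(e)))
t=np.load('pics/top0.npy'); s=np.load('pics/sc0.npy')
bl=lambda p:p[:,2]-p[:,1]
lt=lambda p:p[:,0]
for n,im in(('top',t),('scene',s)):
    refine(n,im,(.5108,-.1725),.036,.1875,bl); refine(n,im,(.51,.09),.036,.2,lt)
```

```text
plug top (316.5833333333333, 202.08333333333334) [ 0.51116863 -0.1725784   0.1885    ]
plug scene (238.16666666666666, 194.33333333333334) [ 0.51170976 -0.17525644  0.1885    ]
rim top (214.16666666666666, 200.33333333333334) [0.5104475  0.09065059 0.2       ]
rim scene (344.5, 183.25) [0.5121276  0.08796157 0.2       ]
barA top (315.1666666666667, 190.5) [ 0.53634476 -0.16705143  0.2165    ]
barB top (319.5833333333333, 211.33333333333334) [ 0.48309856 -0.17838558  0.2165    ]
barL0 top (312.1666666666667, 191.16666666666666) [ 0.53452808 -0.15944978  0.2165    ]
barL1 top (316.5, 212.0) [ 0.48129964 -0.17061705  0.2165    ]Traceback (most recent call last):
  File "<stdin>", line 25, in <module>
  File "<stdin>", line 13, in refine
  File "h.py", line 11, in proj
    K,R,t=cal(n); q=K@(R@np.array(p)+t); return q[:2]/q[2]
          ~~~^^^
  File "h.py", line 4, in cal
    c=get_calibration(n); K=np.array([[c['fx'],0,c['cx']],[0,c['fy'],c['cy']],[0,0,1.]])
ValueError: time passes only in moves, steps and waits
```

The two views agree: the plug is at about (0.511,−0.173) with yaw about 12°, and the housing is offset from it by (0.000,+0.263). The bar length checks at 54 mm. I'll approach above the plug.

Units first: shifts go in shares of 50 cm and turns go in shares of 4 rad. So 32.2 cm is 0.644, 31.8 cm is 0.636, -0.24 rad is -0.06.

{"name": "servo_tool", "arguments": {"moves": [[0,0,0.06,0],[0.04,0.04,0.12,0],[0.1,0.11,0.126,-0.0125],[0.16,0.18,0.126,-0.025],[0.22,0.25,0.126,-0.0375],[0.28,0.32,0.126,-0.05],[0.34,0.4,0.126,-0.06],[0.4,0.47,0.126,-0.06],[0.46,0.54,0.126,-0.06],[0.51,0.6,0.126,-0.06],[0.54,0.636,0.126,-0.06],[0.546,0.644,0.126,-0.06],[0.546,0.644,0.126,-0.06],[0.546,0.644,0.126,-0.06]], "claw": 0.3, "force": 40}}

```text
time: 1.27
ee_pos: [0.5115, -0.1729, 0.2702]
tcp_rot: [-180.0, 0.1, 12.0]
wrist_force: [-0.7, -0.2, 0.1]
opening: 0.0601
grasp_force: 0.0
```

```bash
python3 -c "
from h import *
o=get_obs();print(o['q'],o['ee_pos'],o['tcp_rot'],o['opening'])"
```

```text
[-1.86664275e+01  5.60494608e+00  1.77940514e+01  1.02265982e+02
 -1.05957605e-02  1.49290245e+02] [ 0.51148698 -0.17285501  0.27021695] [-1.79969850e+02  7.15071179e-02  1.20433530e+01] 0.06010910129841747
```

To row units: 1.57 rad is 0.3925.

{"name": "servo_tool", "arguments": {"moves": [[0,0,0,0.03],[0,0,0,0.06],[0,0,0,0.09],[0,0,0,0.12],[0,0,0,0.15],[0,0,0,0.18],[0,0,0,0.21],[0,0,0,0.24],[0,0,0,0.27],[0,0,0,0.3],[0,0,0,0.33],[0,0,0,0.36],[0,0,0,0.39],[0,0,0,0.3925]]}}

```text
time: 2.43
ee_pos: [0.5103, -0.175, 0.271]
tcp_rot: [-180.0, 0.0, 102.1]
wrist_force: [-0.5, -0.5, 0.0]
opening: 0.06
grasp_force: 0.0
```

To row units: 1.57 rad is 0.3925.

{"name": "servo_tool", "arguments": {"moves": [[0,0,0,0.03],[0,0,0,0.06],[0,0,0,0.09],[0,0,0,0.12],[0,0,0,0.15],[0,0,0,0.18],[0,0,0,0.21],[0,0,0,0.24],[0,0,0,0.27],[0,0,0,0.3],[0,0,0,0.33],[0,0,0,0.36],[0,0,0,0.39],[0,0,0,0.3925],[0,0,0,0.3925]]}}

```text
time: 3.68
ee_pos: [0.5107, -0.1744, 0.271]
tcp_rot: [-180.0, -0.0, -168.5]
wrist_force: [-0.8, 1.2, 0.6]
opening: 0.0597
grasp_force: 0.0
```

To row units: -7.8 cm is -0.156, -7.6 cm is -0.152.

{"name": "servo_tool", "arguments": {"moves": [[0,0,-0.04,0],[0,0,-0.08,0],[0,0,-0.12,0],[0,0,-0.14,0],[0,0,-0.152,0],[0,0,-0.156,0],[0,0,-0.156,0],[0,0,-0.156,0]]}}

```text
time: 4.35
ee_pos: [0.5115, -0.1739, 0.194]
tcp_rot: [-180.0, 0.1, -168.2]
wrist_force: [-0.0, 1.0, 0.1]
opening: 0.0598
grasp_force: 0.0
```

{"name": "servo_tool", "arguments": {"moves": [[0,0,0,0],[0,0,0,0],[0,0,0,0],[0,0,0,0],[0,0,0,0],[0,0,0,0]], "claw": 1, "force": 40}}

```text
time: 4.85
ee_pos: [0.5117, -0.1743, 0.1943]
tcp_rot: [-179.9, 0.1, -168.2]
wrist_force: [0.9, -2.0, 6.5]
opening: 0.0002
grasp_force: 3.5
```

Run:
```python
from h import *
o=get_obs();print(o['opening'],o['grasp_force'],o['wrist_force'],o['ee_pos'])
t=save('top','t1'); s=save('scene','s1')
c=lambda im,x,y:cv2.resize(im[y-35:y+35,x-35:x+35],(400,400),interpolation=2)
cv2.imwrite('pics/crop2.png',np.hstack([c(t,317,202),c(s,238,185)])[:,:,::-1])
```

```text
0.00022608243033009375 3.4609382633061614 [ 0.90650428 -1.97904592  6.50204688] [ 0.51174012 -0.17429005  0.19425184]
```

View pics/crop2.png

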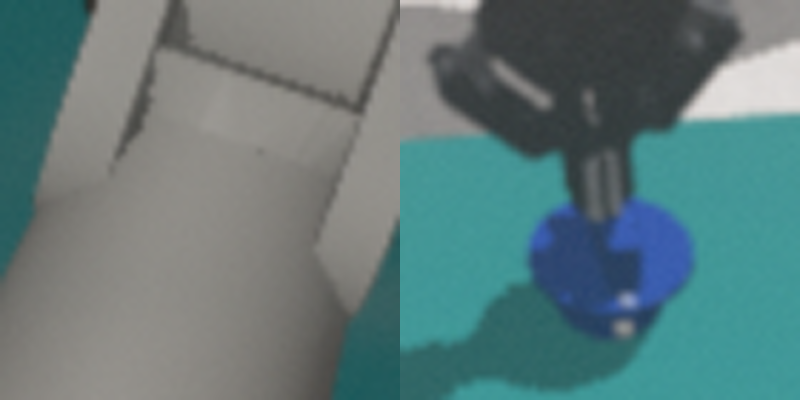

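The fingers read shut and the plug is still upright. I'll compare projected points with the image before moving.

Run:
```python
from h import *
p=np.array(get_obs()['ee_pos']); f=lambda q:np.round((np.array(proj('scene',q))-[203,150])*400/70+[400,0])
print('tip',f(p),'tip+20',f(p+[0,0,.02]), 'fl ctr',f([.511,-.173,.1885]))
for a in(.028,-.028):
  for h in(.1885,.2165):print('bar',a,h,f([.511+a*.978,-.1735+a*.208,h]))
s=np.load('pics/s1.npy'); c=s[150:220,203:273]; g=cv2.resize(c[5:65,20:60],(520,600),interpolation=2)
g=np.clip(g.astype(float)*1.8,0,255).astype(np.uint8)
cv2.imwrite('pics/crop3.png',g[:,:,::-1])
```

```text
tip [602. 244.] tip+20 [599. 210.] fl ctr [606. 252.]
bar 0.028 0.1885 [621. 297.]
bar 0.028 0.2165 [617. 250.]
bar -0.028 0.1885 [589. 209.]
bar -0.028 0.2165 [584. 162.]
```

View pics/crop3.png

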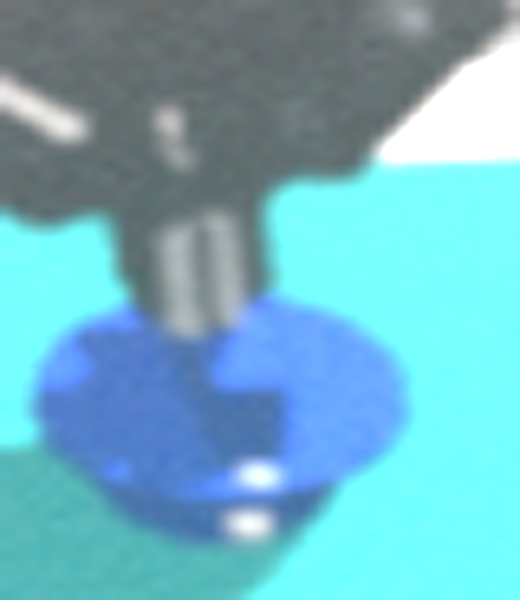

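The fingers seem to be shut on top of the bar rather than around it. I'll reopen and look again.

{"name": "servo_tool", "arguments": {"moves": [[0,0,0,0],[0,0,0,0],[0,0,0,0],[0,0,0,0],[0,0,0,0]], "claw": 0.4}}

```text
time: 5.37
ee_pos: [0.511, -0.1737, 0.1925]
tcp_rot: [180.0, -0.0, -168.2]
wrist_force: [0.7, 0.7, -0.5]
opening: 0.051
grasp_force: 0.0
```

Run:
```python
from h import *
o=get_obs();p=np.array(o['ee_pos']);print(o['opening'],p)
s=save('scene','s2'); g=cv2.resize(s[160:220,203:273],(700,600),interpolation=2)
g=np.clip(g.astype(float)*1.8,0,255).astype(np.uint8)
a=np.radians(12); 
for sg in(-1,1):
  for k in(.0,.0):
    q=p+[ -sg*.5*o['opening']*np.sin(a),sg*.5*o['opening']*np.cos(a),.006]
    u=(np.array(proj('scene',q))-[203,160]+.5)*10; cv2.circle(g,tuple(int(v) for v in u),6,(255,0,0),1)
cv2.imwrite('pics/crop4.png',g[:,:,::-1])
```

```text
0.05098906937573077 [ 0.51099287 -0.17370405  0.19250124]
```

View pics/crop4.png

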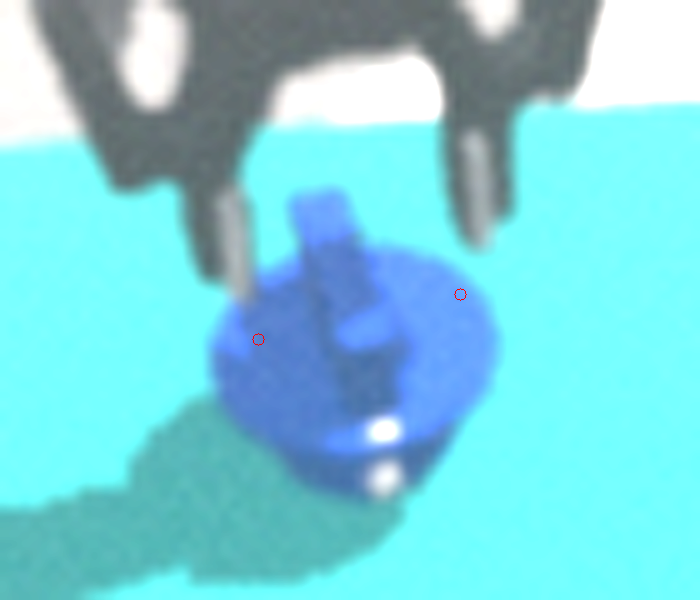

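The tip midpoint projects onto the bar's top face, so the tips are really about 20 mm higher than the reported TCP suggests. I'll narrow the opening and lower in small, force-checked steps.

To row units: -1 cm is -0.02, -0.9 cm is -0.018.

{"name": "servo_tool", "arguments": {"moves": [[0,0,0,0],[0,0,0,0],[0,0,-0.006,0],[0,0,-0.012,0],[0,0,-0.018,0],[0,0,-0.02,0],[0,0,-0.02,0],[0,0,-0.02,0]], "claw": 0.6}}

```text
time: 6.08
ee_pos: [0.5111, -0.1738, 0.1828]
tcp_rot: [180.0, -0.0, -168.2]
wrist_force: [-0.5, 0.2, 0.3]
opening: 0.0341
grasp_force: 0.0
```

To row units: -0.8 cm is -0.016, -0.6 cm is -0.012.

{"name": "servo_tool", "arguments": {"moves": [[0,0,-0.004,0],[0,0,-0.008,0],[0,0,-0.012,0],[0,0,-0.016,0],[0,0,-0.016,0],[0,0,-0.016,0]]}}

```text
time: 6.58
ee_pos: [0.5111, -0.1738, 0.1747]
tcp_rot: [180.0, -0.0, -168.2]
wrist_force: [0.2, 0.1, 0.2]
opening: 0.0338
grasp_force: 0.0
```

Run:
```python
from h import *
o=get_obs();p=np.array(o['ee_pos']);print(o['opening'],p,o['wrist_force'])
s=save('scene','s3'); g=cv2.resize(s[160:220,203:273],(700,600),interpolation=2)
g=np.clip(g.astype(float)*1.8,0,255).astype(np.uint8)
cv2.imwrite('pics/crop5.png',g[:,:,::-1])
```

```text
0.0337715782265398 [ 0.51105195 -0.17375869  0.17472007] [0.17128651 0.08391349 0.22254947]
```

View pics/crop5.png

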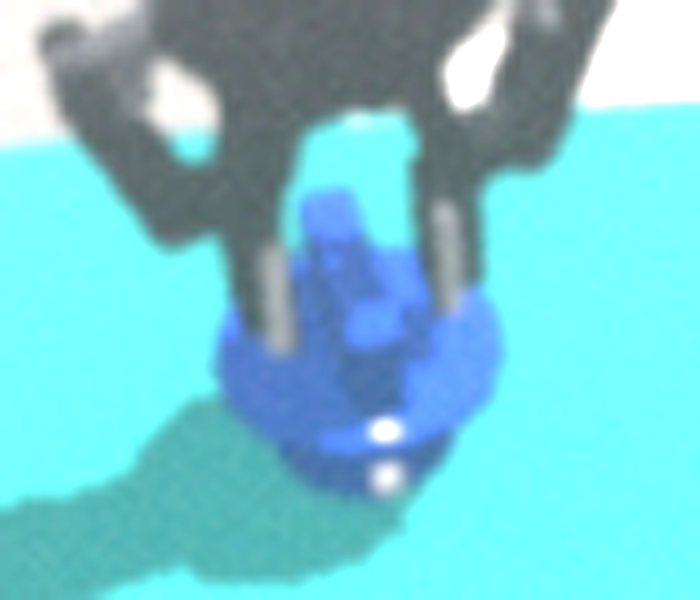

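The fingers now straddle the bar, with tips at (278,350) and (450,305) just above the flange. I'll close.

{"name": "servo_tool", "arguments": {"moves": [[0,0,-0.002,0],[0,0,-0.002,0],[0,0,-0.002,0],[0,0,-0.002,0],[0,0,-0.002,0],[0,0,-0.002,0]], "claw": 1, "force": 50}}

```text
time: 7.13
ee_pos: [0.5111, -0.1738, 0.1739]
tcp_rot: [180.0, -0.0, -168.2]
wrist_force: [0.4, 0.3, -1.1]
opening: 0.013
grasp_force: 52.0
```

To row units: 26.3 cm is 0.526, 25.3 cm is 0.506.

{"name": "servo_tool", "arguments": {"moves": [[0,0,0.03,0],[0,0,0.08,0],[0,0,0.12,0],[0,0.04,0.14,0],[0,0.1,0.14,0],[0,0.16,0.14,0],[0,0.22,0.14,0],[0,0.28,0.14,0],[0,0.34,0.14,0],[0,0.4,0.14,0],[0,0.46,0.14,0],[0,0.506,0.14,0],[0,0.526,0.14,0],[0,0.526,0.14,0],[0,0.526,0.13,0],[0,0.526,0.124,0],[0,0.526,0.124,0],[0,0.526,0.124,0]]}}

```text
time: 8.63
ee_pos: [0.511, 0.0882, 0.2355]
tcp_rot: [-180.0, -0.0, -168.3]
wrist_force: [-0.4, -0.0, -0.6]
opening: 0.013
grasp_force: 51.9
```

Run:
```python
from h import *
o=get_obs();p=np.array(o['ee_pos']);print(o['opening'],p,o['wrist_force'],o['tcp_rot'],o['q'][5])
s=save('scene','s4'); t=save('top','t4')
f=lambda im,x,y:cv2.resize(im[y-25:y+25,x-25:x+25],(400,400),interpolation=2)
g=np.hstack([f(s,344,175),f(t,216,200)])
g=np.clip(g.astype(float)*1.4,0,255).astype(np.uint8)
cv2.imwrite('pics/crop6.png',g[:,:,::-1])
```

```text
0.012957330737835695 [0.51104226 0.08821728 0.23553848] [-0.36816975 -0.046923   -0.62174441] [-1.79994019e+02 -3.45083558e-02 -1.68267796e+02] -1.9339490253663951
```

View pics/crop6.png

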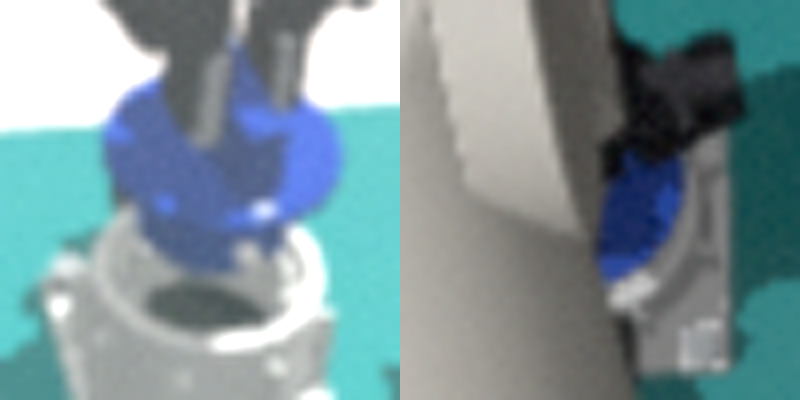

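Run:
```python
from h import *
print(onz('scene',346.4,168.1,.2501),onz('scene',344.5,183.25,.2),onz('scene',344.9,183.25,.2))
s=np.load('pics/s4.npy').astype(int)
m=((s[...,2]-s[...,0]>60)&(s[...,2]-s[...,1]>40)).astype(np.uint8)[145:185,325:370]
c=max(cv2.findContours(m,0,1)[0],key=cv2.contourArea);h=cv2.convexHull(c)
x,y,w,hh=cv2.boundingRect(c);print(x+325,w,y+145,hh)
for r in range(0,40,2): 
  k=np.where(m[r])[0]
  if len(k): print(r+145,k[0]+325,k[-1]+325)
print(proj('scene',[.511,.0882+.036,.2501]),proj('scene',[.511,.0882-.036,.2501]))
```

```text
[0.51198456 0.08755311 0.2501    ] [0.5121276  0.08796157 0.2       ] [0.51223101 0.08894071 0.2       ]
348 14 163 15
161 336 338
163 348 357
165 332 359
167 332 360
169 354 361
171 354 360
173 354 359
175 338 358
177 346 354
[361.42808507 166.73463589] [331.69020256 168.87943421]
```

Scene ray-casting puts the plug within about 1 mm of the mouth axis. I'll lower gently.

To row units: -2.2 cm is -0.044, 0.05 cm is 0.001.

{"name": "servo_tool", "arguments": {"moves": [[0,0.001,-0.01,0],[0,0.001,-0.02,0],[0,0.001,-0.028,0],[0,0.001,-0.034,0],[0,0.001,-0.038,0],[0,0.001,-0.042,0],[0,0.001,-0.044,0],[0,0.001,-0.044,0]]}}

```text
time: 9.4
ee_pos: [0.5111, 0.0898, 0.2137]
tcp_rot: [-180.0, -0.0, -168.2]
wrist_force: [0.1, 0.2, -1.6]
opening: 0.0129
grasp_force: 51.9
```

{"name": "servo_tool", "arguments": {"moves": [[0,-0.001,0,0],[0,-0.001,-0.002,0],[0,-0.001,-0.004,0],[0,-0.001,-0.006,0],[0,-0.001,-0.008,0],[0,-0.001,-0.008,0],[0,-0.001,-0.008,0]]}}

```text
time: 9.98
ee_pos: [0.5111, 0.0892, 0.2098]
tcp_rot: [-180.0, -0.0, -168.2]
wrist_force: [-0.0, 0.3, -1.6]
opening: 0.0127
grasp_force: 51.9
```

To row units: -0.2 cm is -0.004, -0.15 cm is -0.003.

{"name": "servo_tool", "arguments": {"moves": [[0,0,-0.001,0],[0,0,-0.002,0],[0,0,-0.003,0],[0,0,-0.004,0],[0,0,-0.004,0],[0,0,-0.004,0]]}}

```text
time: 10.48
ee_pos: [0.5111, 0.0892, 0.2079]
tcp_rot: [180.0, -0.0, -168.2]
wrist_force: [0.0, -0.0, -2.0]
opening: 0.0129
grasp_force: 51.9
```

{"name": "servo_tool", "arguments": {"moves": [[0,0,-0.001,0],[0,0,-0.002,0],[0,0,-0.003,0],[0,0,-0.004,0],[0,0,-0.004,0],[0,0,-0.004,0]]}}

```text
time: 10.98
ee_pos: [0.5111, 0.0892, 0.2059]
tcp_rot: [-180.0, -0.0, -168.2]
wrist_force: [0.3, 0.6, -1.7]
opening: 0.013
grasp_force: 51.9
```

To row units: -0.1 cm is -0.002, -0.06 cm is -0.0012.

{"name": "servo_tool", "arguments": {"moves": [[0,0,-0.0006,0],[0,0,-0.0012,0],[0,0,-0.002,0],[0,0,-0.002,0],[0,0,-0.002,0]]}}

```text
time: 11.4
ee_pos: [0.5112, 0.0892, 0.2051]
tcp_rot: [-180.0, 0.0, -168.2]
wrist_force: [0.0, -0.5, 1.0]
opening: 0.0128
grasp_force: 52.3
```

Contact with the threads is at TCP z 0.205, as expected (lugs 18.8 mm below the rim). I'll back off anticlockwise in small steps with light pressure.

To row units: -0.04 cm is -0.0008, 0.12 rad is 0.03.

{"name": "servo_tool", "arguments": {"moves": [[0,0,-0.0008,0],[0,0,-0.0008,0.0125],[0,0,-0.0008,0.025],[0,0,-0.0008,0.03],[0,0,-0.0008,0.03]]}}

```text
time: 11.82
ee_pos: [0.5115, 0.0895, 0.2049]
tcp_rot: [180.0, 0.1, -161.3]
wrist_force: [2.8, 0.9, 2.8]
opening: 0.0133
grasp_force: 52.5
```

To row units: 0.12 rad is 0.03.

{"name": "servo_tool", "arguments": {"moves": [[0,0,0,0.0125],[0,0,0,0.025],[0,0,0,0.03],[0,0,0,0.03]]}}

```text
time: 12.15
ee_pos: [0.5114, 0.0894, 0.2048]
tcp_rot: [-180.0, 0.1, -154.5]
wrist_force: [2.0, 1.8, 5.0]
opening: 0.0131
grasp_force: 52.7
```

To row units: 0.12 rad is 0.03.

{"name": "servo_tool", "arguments": {"moves": [[0,0,0,0.0125],[0,0,0,0.025],[0,0,0,0.03],[0,0,0,0.03]]}}

```text
time: 12.48
ee_pos: [0.5107, 0.089, 0.2039]
tcp_rot: [180.0, -0.1, -147.6]
wrist_force: [0.7, 0.6, -1.8]
opening: 0.0127
grasp_force: 51.9
```

```bash
python3 -c "
from h import *
o=get_obs();print(o['torque'],o['wrist_force'])"
```

```text
[-0.00444829 -0.0080412   0.04737394] [ 0.70901464  0.6197647  -1.82653744]
```

To row units: 0.12 rad is 0.03.

{"name": "servo_tool", "arguments": {"moves": [[0,0,0,0.0125],[0,0,0,0.025],[0,0,0,0.03],[0,0,0,0.03]]}}

```text
time: 12.82
ee_pos: [0.5109, 0.0891, 0.2041]
tcp_rot: [180.0, -0.1, -140.8]
wrist_force: [0.3, -0.4, -1.7]
opening: 0.0129
grasp_force: 51.9
```

The load vanished, so the lugs are over the openings. I'll lower.

To row units: -0.4 cm is -0.008, -0.3 cm is -0.006, -0.03 rad is -0.0075.

{"name": "servo_tool", "arguments": {"moves": [[0,0,-0.002,-0.0075],[0,0,-0.004,-0.0075],[0,0,-0.006,-0.0075],[0,0,-0.008,-0.0075],[0,0,-0.008,-0.0075]]}}

```text
time: 13.23
ee_pos: [0.511, 0.0892, 0.2002]
tcp_rot: [180.0, -0.0, -142.4]
wrist_force: [-0.0, -0.3, -2.2]
opening: 0.013
grasp_force: 51.9
```

```bash
python3 -c "
from h import *
o=get_obs();print(o['torque'],o['wrist_force'])"
```

```text
[-0.00799767 -0.05394716 -0.00331638] [-0.01009222 -0.33319037 -2.24903549]
```

To row units: -0.45 cm is -0.009, -0.4 cm is -0.008.

{"name": "servo_tool", "arguments": {"moves": [[0,0,-0.002,0],[0,0,-0.004,0],[0,0,-0.006,0],[0,0,-0.008,0],[0,0,-0.009,0],[0,0,-0.009,0],[0,0,-0.009,0],[0,0,-0.009,0]]}}

```text
time: 13.9
ee_pos: [0.5111, 0.0892, 0.196]
tcp_rot: [-180.0, 0.0, -142.4]
wrist_force: [-0.0, -0.0, -1.5]
opening: 0.0129
grasp_force: 51.9
```

```bash
python3 -c "
from h import *
o=get_obs();print(o['torque'],o['wrist_force'])"
```

```text
[ 0.05460036 -0.00382024  0.00289093] [-0.02674227 -0.04344108 -1.49518107]
```

To row units: -0.13 cm is -0.0026, -0.12 cm is -0.0024, -0.2 rad is -0.05.

{"name": "servo_tool", "arguments": {"moves": [[0,0,-0.001,0],[0,0,-0.0016,0],[0,0,-0.0016,0],[0,0,-0.0016,0],[0,0,-0.0018,-0.0125],[0,0,-0.002,-0.025],[0,0,-0.0024,-0.0375],[0,0,-0.0026,-0.05],[0,0,-0.0026,-0.05]]}}

```text
time: 14.65
ee_pos: [0.5111, 0.0892, 0.1948]
tcp_rot: [-180.0, 0.0, -154.0]
wrist_force: [0.2, -0.2, 0.5]
opening: 0.013
grasp_force: 52.2
```

```bash
python3 -c "
from h import *
o=get_obs();print(o['torque'],o['wrist_force'])"
```

```text
[0.00813912 0.11233771 0.018505  ] [ 0.16939962 -0.19868818  0.48430357]
```

To row units: -0.08 cm is -0.0016, -0.07 cm is -0.0014, -0.3 rad is -0.075.

{"name": "servo_tool", "arguments": {"moves": [[0,0,-0.0002,-0.0125],[0,0,-0.0004,-0.025],[0,0,-0.0008,-0.0375],[0,0,-0.001,-0.05],[0,0,-0.0014,-0.0625],[0,0,-0.0016,-0.075],[0,0,-0.0016,-0.075]]}}

```text
time: 15.23
ee_pos: [0.5111, 0.0892, 0.1941]
tcp_rot: [180.0, 0.0, -171.1]
wrist_force: [0.4, 0.3, 0.6]
opening: 0.0131
grasp_force: 52.3
```

```bash
python3 -c "
from h import *
o=get_obs();print(o['torque'],o['wrist_force'])"
```

```text
[0.03492696 0.10290873 0.01178405] [0.35731881 0.34918614 0.6404411 ]
```

To row units: -0.09 cm is -0.0018, -0.07 cm is -0.0014, -0.3 rad is -0.075.

{"name": "servo_tool", "arguments": {"moves": [[0,0,-0.0002,-0.0125],[0,0,-0.0006,-0.025],[0,0,-0.0008,-0.0375],[0,0,-0.001,-0.05],[0,0,-0.0014,-0.0625],[0,0,-0.0018,-0.075],[0,0,-0.0018,-0.075]]}}

```text
time: 15.82
ee_pos: [0.5112, 0.0892, 0.1933]
tcp_rot: [180.0, 0.0, 171.8]
wrist_force: [-1.5, -0.7, 2.8]
opening: 0.0131
grasp_force: 52.4
```

```bash
python3 -c "
from h import *
o=get_obs();print(o['torque'],o['wrist_force'])"
```

```text
[-0.036024    0.20364031  0.00075637] [-1.52464831 -0.74397193  2.79072051]
```

To row units: -0.05 cm is -0.001, -0.04 cm is -0.0008, -0.2 rad is -0.05.

{"name": "servo_tool", "arguments": {"moves": [[0,0,-0.0002,-0.0125],[0,0,-0.0006,-0.025],[0,0,-0.0008,-0.0375],[0,0,-0.001,-0.05],[0,0,-0.001,-0.05]]}}

```text
time: 16.23
ee_pos: [0.5112, 0.0893, 0.1929]
tcp_rot: [180.0, 0.0, 160.4]
wrist_force: [-1.3, -0.4, 2.9]
opening: 0.0128
grasp_force: 52.6
```

```bash
python3 -c "
from h import *
o=get_obs();print(o['torque'],o['wrist_force'])"
```

```text
[0.10682942 0.21818248 0.05397433] [-1.26490522 -0.39781673  2.90659666]
```

To row units: -0.05 cm is -0.001, -0.04 cm is -0.0008, -0.2 rad is -0.05.

{"name": "servo_tool", "arguments": {"moves": [[0,0,-0.0002,-0.0125],[0,0,-0.0006,-0.025],[0,0,-0.0008,-0.0375],[0,0,-0.001,-0.05],[0,0,-0.001,-0.05]]}}

```text
time: 16.65
ee_pos: [0.5112, 0.0892, 0.1923]
tcp_rot: [180.0, 0.0, 148.9]
wrist_force: [-1.0, -0.0, 3.6]
opening: 0.0126
grasp_force: 52.7
```

```bash
python3 -c "
from h import *
o=get_obs();print(o['torque'],o['wrist_force'])"
```

```text
[-0.07251358  0.36656883 -0.02045832] [-1.04304248 -0.04711381  3.61704439]
```

To row units: -0.03 cm is -0.0006, -0.02 cm is -0.0004, -0.1 rad is -0.025.

{"name": "servo_tool", "arguments": {"moves": [[0,0,-0.0002,-0.0075],[0,0,-0.0004,-0.015],[0,0,-0.0006,-0.025],[0,0,-0.0006,-0.025]]}}

```text
time: 16.98
ee_pos: [0.5112, 0.0892, 0.192]
tcp_rot: [180.0, 0.0, 143.3]
wrist_force: [-2.4, -0.3, 3.8]
opening: 0.0129
grasp_force: 52.7
```

```bash
python3 -c "
from h import *
o=get_obs();print(o['torque'],o['wrist_force'])"
```

```text
[-0.11576689  0.34950343 -0.0324203 ] [-2.41728654 -0.28688891  3.81464687]
```

Turned 74° so far, and no stop yet. I'll continue in fine steps, watching the torque.

To row units: -0.02 cm is -0.0004, -0.01 cm is -0.0002, -0.08 rad is -0.02.

{"name": "servo_tool", "arguments": {"moves": [[0,0,-0.0002,-0.0075],[0,0,-0.0004,-0.015],[0,0,-0.0004,-0.02],[0,0,-0.0004,-0.02]]}}

```text
time: 17.32
ee_pos: [0.5113, 0.0893, 0.1917]
tcp_rot: [180.0, 0.0, 138.6]
wrist_force: [-1.1, -0.2, 4.4]
opening: 0.0131
grasp_force: 52.8
```

```bash
python3 -c "
from h import *
o=get_obs();print(o['torque'],o['wrist_force'],o['ee_pos'][2])"
```

```text
[0.04657561 0.31852552 0.00153432] [-1.13215113 -0.21482857  4.37567707] 0.1917217200941891
```

To row units: -0.02 cm is -0.0004, -0.01 cm is -0.0002, -0.05 rad is -0.0125.

{"name": "servo_tool", "arguments": {"moves": [[0,0,-0.0002,-0.005],[0,0,-0.0004,-0.01],[0,0,-0.0004,-0.0125],[0,0,-0.0004,-0.0125]]}}

```text
time: 17.65
ee_pos: [0.5113, 0.0893, 0.1914]
tcp_rot: [180.0, 0.0, 135.6]
wrist_force: [-1.5, 1.6, 5.1]
opening: 0.013
grasp_force: 52.9
```

```bash
python3 -c "
from h import *
o=get_obs();print(o['torque'],o['wrist_force'],o['ee_pos'][2])"
```

```text
[0.2254694  0.23866657 0.00656325] [-1.4608154   1.62140256  5.13697266] 0.19144265055489706
```

To row units: -0.02 cm is -0.0004, -0.01 cm is -0.0002, -0.05 rad is -0.0125.

{"name": "servo_tool", "arguments": {"moves": [[0,0,-0.0002,-0.005],[0,0,-0.0004,-0.01],[0,0,-0.0004,-0.0125],[0,0,-0.0004,-0.0125]]}}

```text
time: 17.98
ee_pos: [0.5113, 0.0894, 0.1913]
tcp_rot: [180.0, 0.0, 132.8]
wrist_force: [-0.1, 1.4, 5.3]
opening: 0.0128
grasp_force: 52.9
```

```bash
python3 -c "
from h import *
o=get_obs();print(o['torque'],o['wrist_force'],o['ee_pos'][2])"
```

```text
[ 0.23604975  0.18684927 -0.00325785] [-0.12818092  1.43677697  5.28086444] 0.1913017491826951
```

To row units: -0.01 cm is -0.0002, -0.04 rad is -0.01.

{"name": "servo_tool", "arguments": {"moves": [[0,0,0,-0.005],[0,0,-0.0002,-0.0075],[0,0,-0.0002,-0.01],[0,0,-0.0002,-0.01]]}}

```text
time: 18.32
ee_pos: [0.5113, 0.0894, 0.1912]
tcp_rot: [180.0, 0.0, 130.5]
wrist_force: [-1.3, 0.1, 5.0]
opening: 0.013
grasp_force: 52.9
```

```bash
python3 -c "
from h import *
o=get_obs();print(o['torque'],o['wrist_force'],o['ee_pos'][2])"
```

```text
[0.20820275 0.15641623 0.04689257] [-1.34995102  0.113386    4.99463652] 0.1911600922586406
```

To row units: -0.01 cm is -0.0002, -0.03 rad is -0.0075.

{"name": "servo_tool", "arguments": {"moves": [[0,0,0,-0.005],[0,0,-0.0002,-0.0075],[0,0,-0.0002,-0.0075],[0,0,-0.0002,-0.0075]]}}

```text
time: 18.65
ee_pos: [0.5113, 0.0893, 0.1911]
tcp_rot: [180.0, 0.0, 128.8]
wrist_force: [0.5, 0.1, 5.4]
opening: 0.0127
grasp_force: 52.9
```

```bash
python3 -c "
from h import *
o=get_obs();print(o['torque'],o['wrist_force'],o['ee_pos'][2])"
```

```text
[0.08980264 0.16601145 0.04007908] [0.54369265 0.14949443 5.39351029] 0.19107585787563205
```

To row units: -0.01 cm is -0.0002, -0.03 rad is -0.0075.

{"name": "servo_tool", "arguments": {"moves": [[0,0,0,-0.005],[0,0,-0.0002,-0.0075],[0,0,-0.0002,-0.0075],[0,0,-0.0002,-0.0075]]}}

```text
time: 18.98
ee_pos: [0.5113, 0.0889, 0.191]
tcp_rot: [180.0, 0.1, 127.1]
wrist_force: [-0.0, -2.3, 6.6]
opening: 0.013
grasp_force: 53.0
```

```bash
python3 -c "
from h import *
o=get_obs();print(o['torque'],o['wrist_force'],o['ee_pos'][2],o['tcp_rot'])"
```

```text
[-0.24555477  0.14294046  0.15770439] [-0.02215474 -2.2574451   6.6271964 ] 0.1910265405551514 [1.79991498e+02 5.03465064e-02 1.27067964e+02]
```

To row units: -0.02 rad is -0.005.

{"name": "servo_tool", "arguments": {"moves": [[0,0,0,-0.0025],[0,0,0,-0.005],[0,0,0,-0.005],[0,0,0,-0.005]]}}

```text
time: 19.32
ee_pos: [0.5113, 0.0887, 0.191]
tcp_rot: [-180.0, 0.1, 125.9]
wrist_force: [-1.2, -4.1, 5.7]
opening: 0.0124
grasp_force: 53.0
```

```bash
python3 -c "
from h import *
o=get_obs();print(o['torque'],o['wrist_force'],o['ee_pos'][2],o['tcp_rot'])"
```

```text
[-0.6200068   0.16507819  0.33558184] [-1.1734739  -4.06735024  5.7225901 ] 0.19102549918703263 [-1.79990592e+02  7.50857828e-02  1.25921122e+02]
```

The torque is rising and z has stopped falling: the plug is on the hard stop at about −32.9 mm. I'll release and withdraw straight up.

To row units: -18 cm is -0.36, -17 cm is -0.34.

{"name": "servo_tool", "arguments": {"moves": [[0,0,0,0],[0,0,0,0],[0,0,0,0],[0,0,0,0],[0,0,0,0],[0,0,0.01,0],[0,0,0.03,0],[0,0,0.06,0],[0,0,0.1,0],[0,0,0.16,0],[0,0,0.2,0],[-0.06,-0.06,0.22,0],[-0.12,-0.12,0.22,0],[-0.18,-0.18,0.22,0],[-0.22,-0.24,0.22,0],[-0.22,-0.3,0.22,0],[-0.22,-0.34,0.22,0],[-0.22,-0.36,0.22,0],[-0.22,-0.36,0.22,0]], "claw": 0.6}}

```text
time: 20.9
ee_pos: [0.4011, -0.0922, 0.3015]
tcp_rot: [180.0, 0.0, 125.8]
wrist_force: [0.9, -0.3, -0.0]
opening: 0.034
grasp_force: 0.0
```

Run:
```python
from h import *
print(get_obs()['wrist_force'])
s=save('scene','s5'); t=save('top','t5')
f=lambda im,x,y:cv2.resize(im[y-25:y+25,x-25:x+25],(400,400),interpolation=2)
g=np.hstack([f(s,344,180),f(t,216,200)])
for R,z,col in((.036,.2055,(255,0,0)),):
    for a in np.arange(0,6.28,.3):
        q=(np.array(proj('scene',[.5121+R*np.cos(a),.0884+R*np.sin(a),z]))-[319,155]+.5)*8
        cv2.circle(g,tuple(int(v) for v in q),2,col,-1)
cv2.imwrite('pics/crop7.png',g[:,:,::-1])
```

```text
[ 0.8872558  -0.29357327 -0.01510917]
```

View pics/crop7.png

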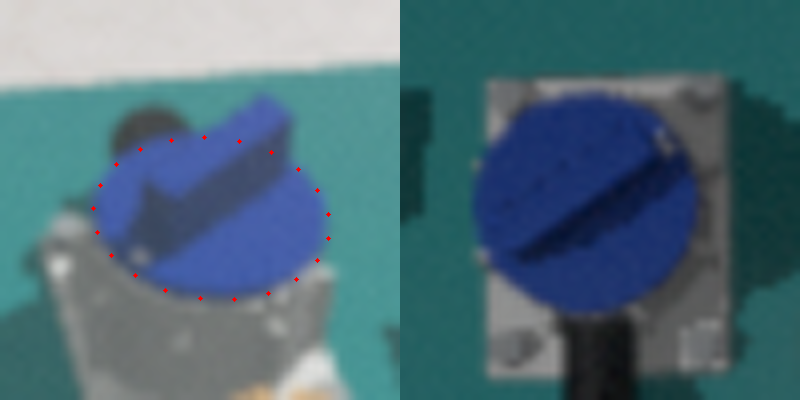

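The flange outline matches the predicted circle for fully home, at z 0.2055 centred on the mouth. The plug sits flat on the housing and is released, so I'm handing the job in.

```bash
python3 -c "
from workcell import *
print(job_done())"
```

```text
the job is handed in; nothing more can be done
None
```

The plug is fully home, about 32.9 mm below the rim by the arm's reading, and released. I handed the job in at about 21 s without forcing the thread or going near the bystanders; the judge's verdict wasn't shown.

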